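Push a carton home and snap its toggle clamp over

TASK

On the two-lane packing jig, push the white carton along its lane with the fingers until it sits fully home against the end stop, then push the handle of the toggle clamp beside that lane over past its centre, so that the clamp snaps down and holds the carton. Only push: do not lift the carton. Leave the other lane's clamp open, and leave the tape roll, the cutter and everything else on the bench where they are.

Things in the scene. Friction and masses are not known exactly. Their poses are not given: they have to be found in the camera images.
- jig: Fixed packing jig: plywood plate 210 (x) by 310 (y) mm, 12 mm thick, flat on the bench, yawed within 0.35 rad. Origin: at bench height midway between its two lanes; x runs along the lanes towards the end stops, y to its left, z up. The plate spans x -135 to +75, y -155 to +155 mm. The lanes are centred at y = +60 (left) and -60 mm (right); outside each stands a toggle clamp.
- stop_left (a point): Foot of the left lane's end stop, middle of its inner face: jig x = +60, y = +60 mm, on the lane's floor, 12 mm above the bench. The stop is 38 mm high. The lane is 70 mm wide between aluminium rails (6 mm thick, 15 mm high, jig x -120 to +60 mm) and open at its other end, towards the robot.
- stop_right (a point): The same for the right lane: jig x = +60, y = -60 mm, 12 mm above the bench.
- carton_center (a point): Centre of the white carton, 110 (x, along the lane) by 64 (y) by 45 mm (z), 0.15 to 0.33 kg, closed and rigid, standing loose in either lane (look which). Fully home against the stop its centre is at x = +5 mm in the jig's frame; it starts 40 to 70 mm short of that. Its centre is 34.5 mm above the bench.
- carton: The same carton; origin at the centre of its underside, x along its 110 mm length, z up.
- clamp_left (a joint): Left clamp's angle (rad), hinged at pivot_left. 0 = open, handle leaning 26 degrees outward (jig +y); grows as the handle is pushed inward over the lane. A spring drives it off its centre at 0.45 (handle upright): below, it falls open; beyond, it snaps shut. It stops near 1.24 on the carton (pad force about 4.5 N), at 1.35 on nothing. Some 3 to 8 N at the handle's end moves it.
- clamp_right (a joint): Angle of the right lane's clamp, the mirror image of the left: 0 = open, handle leaning outward to jig -y, grows as it is pushed inward towards jig +y; same centre, spring and stops.
- handle_left_end (a point): Centre of the round end of the left clamp's handle, a rubber grip 18 mm in diameter (so the end is 9 mm beyond this point), 75 mm from the pivot. The grip covers the outer 41 mm; a 10 mm steel rod joins it to the pivot. Open, this point is about 142 mm above the bench and 33 mm further out (jig y) than the pivot.
- handle_right_end (a point): The same point of the right clamp's handle.
- pivot_left (a point): Hinge of the left clamp, at jig x = +30, y = +115 mm, 75 mm above the bench, axis along the jig's x; handle and arm swing in the upright plane across the jig through this point. Steel cheeks either side of it, 32 mm overall in x, 22 mm wide in y, reach 86 mm above the bench.
- pivot_right (a point): Hinge axis of the right clamp, at jig x = +30, y = -115 mm, 75 mm above the bench.
- pad_left: Rubber hold-down pad, 18 mm in diameter, at the end of the left clamp's 50 mm arm, with 2 mm of spring; origin at the pivot. Open, the arm stands up to about 130 mm above the bench at jig x = +30 mm, the pad pointing inward.
- pad_right: The same pad of the right clamp.
- tape_roll: Roll of tape, 60 mm in diameter, 44 mm high, lying flat in the lane that has no carton; origin at the centre of its underside. Not to be moved.
- cutter: Flat cutter, 125 by 20 by 16 mm, lying on the jig between the two lanes, along them; origin at its underside. Not to be moved.
- white_box: Loose white box, 90 by 70 by 50 mm, on the bench to the left of the jig, not part of the job; origin at the centre of its underside.
- brown_box: Brown box, 130 by 90 by 60 mm, on the bench to the left of the jig; origin at the centre of its underside.
- tape_gun: Hand tape dispenser, 210 mm long, 93 mm high, on the bench to the right of the jig; origin under its roll.
- scanner: Hand scanner lying on the bench to the right of the jig, 190 mm long, 35 mm high; origin under its middle.
- pen_cup: Black cup, 72 mm in diameter, 90 mm high, on the bench to the right of the jig; origin at the centre of its underside.

How it is judged (in metres and radians):
On the way, in this order (a step that is already met when the one before it is completed fails the run):
1. the carton is home against the end stop of its lane (x of carton_center in the frame of jig above 0.001 m and (y of carton_center in the frame of jig above 0.03 m or y of carton_center in the frame of jig below -0.03 m) and value of joint each of clamp_left, clamp_right below 0.2 rad), for 0.2 s.
2. the clamp beside the carton has snapped shut onto it (((y of carton_center in the frame of jig above 0.03 m and value of joint clamp_left above 1.08 rad and contact force between pad_left and carton above 1 N) or (y of carton_center in the frame of jig below -0.03 m and value of joint clamp_right above 1.08 rad and contact force between pad_right and carton above 1 N))), for 0.2 s.
At the end, for the whole second after the job is handed in: Carton flat and at rest within 4 mm of its lane's end stop; the clamp beside it shut (above 1.08 rad), its pad pressing the carton with over 1 N; the other clamp open (below 0.15 rad); tape roll, cutter and all other loose things within 20 mm of their starts (x of carton_center in the frame of jig above 0.001 m and (((y of carton_center in the frame of jig above 0.03 m and value of joint clamp_left above 1.08 rad and contact force between pad_left and carton above 1 N) and value of joint clamp_right below 0.15 rad) or ((y of carton_center in the frame of jig below -0.03 m and value of joint clamp_right above 1.08 rad and contact force between pad_right and carton above 1 N) and value of joint clamp_left below 0.15 rad)) and linear speed of carton below 0.01 m/s and angle between carton's own z axis and vertical below 0.08 rad and distance of each of tape_roll, cutter, white_box, brown_box, tape_gun, scanner, pen_cup from where it was at the start of the episode below 0.02 m); the robot touches nothing.
It fails at once if the carton is lifted or carried (8 mm above its lane) (z of carton_center in the frame of jig above 0.0425 m).
It fails at once if the carton is tipped (angle between carton's own z axis and vertical above 0.2 rad).
It fails at once if the other lane's clamp is flipped ((y of carton_center in the frame of jig above 0.03 m and value of joint clamp_right above 0.4 rad) or (y of carton_center in the frame of jig below -0.03 m and value of joint clamp_left above 0.4 rad)).
It fails at once if the tape roll, the cutter or another loose thing is moved by more than 20 mm (distance of any of tape_roll, cutter, white_box, brown_box, tape_gun, scanner, pen_cup from where it was at the start of the episode above 0.02 m).
It also fails if it takes over 48 s, if anything falls off the work surface, if the arm or the gripper's body presses on something with over 40 N, if the wrist force passes 120 N, or if a joint passes its speed limit or range.

ROBOT

A 6-joint arm with a two-finger parallel gripper is mounted at the origin on the work surface. World frame = base frame: x ahead of the robot, y to its left, z up, the work surface at z = 0. Lengths are in mm, angles in rad, forces in N, time in s.
With the tool pointing down it reaches from about 300 to 825 mm from the base axis. Payload 5.4 kg.
Tool frame: the origin (TCP) lies between the finger pads; the fingertips stand ahead of it and the grasp point (between the pads) lies 2 mm behind it (robot.tips_ahead is the y of the fingertips in the tool frame, in mm); y points along the fingers, z is the direction in which the jaws open and shut, and the axes are right-handed (so a half turn about y gives the same grasp; the last joint's range is limited). The gripper opens to 92 mm and grips with 3 to 60 N. Pads are 20 mm wide; open, the fingers measure 128 mm over their backs; the gripper's body (75 mm by 189 mm) begins 69 mm behind the grasp point.
Start: joints at [-1.551, 0.158, 1.597, -0, 1.386, -0.21], TCP at [130.952, -559.873, 199.901] pointing down, gripper open.
Joint ranges: [-2.91, 2.91], [-0.94, 2.29], [0.18, 2.7], [-1.29, 4.43], [0.17, 2.64], [-3, 3]. Speed limits (rad/s): [2.57, 2.57, 3.14, 3.14, 3.14, 3.14].

INTERFACE

Orientations are given as a rotation vector (axis times angle).
In Python, from rig import robot, optics, nets gives the robot as it stands.
- The arm moves only by the shell command python3 -m jog 'ROWS' [FORCE]. ROWS is JSON, a list of rows, each a list of 7 numbers: the shift along the tool's x, y, z in cm, then the turn, a rotation vector about the tool's x, y, z in degrees, then the opening, from 0 (shut) to 1 (fully open). A call has 1 to 10 rows; each row shifts and turns the commanded pose from where the row before left it, along the tool's axes as they then stand; what a row does not reach is not made up. A row lasts 1/8 s, in which the tool goes at most 62.5 mm and 10.7 degrees, less where a joint would pass 70% of its speed; a pose out of reach is approached as far as the arm can. A call with a gripper value outside its range is refused whole. The fingers move at their own pace and stop on an object; FORCE is the grip in N (left out, the last holds). Time passes only in rows, so rows that do not move let the fingers close. It gives the time, the measured TCP pose, the force and the opening at its end, in the units of the state.
- robot.get_state(): the state, without advancing time (a new reading comes with each control period).
- optics.camera(name): name is "scene" or "top" or "wrist"; returns the picture (400x640x3 uint8, red, green, blue); there is no depth.
- optics.camera_params(name): a dict with "camera_matrix" (3x3 intrinsics, pixels), "dist_coeffs" ([k1, k2, p1, p2, k3] as OpenCV has them; the pictures are not rectified), "rvec" (rotation vector, rad) and "tvec" (3), from world to camera coordinates, as OpenCV has them. Camera axes: x right, y down, z forward; pixel columns grow to the right and rows downward; lengths in mm; the calibration is good to about 2 mm. A picture is of the moment at which its call begins: read the wrist's pose just before it. camera_params takes no time and is no camera call; for the wrist camera it gives the pose at the moment of the call.
- robot.hand_in(): hands the job in, once; it reports no verdict.
Trained networks look in the newest picture that a camera, given by its name, has taken for a name from the list of things; names that differ only in an ending like _2 or _b are one class to them, and where a whole thing is asked for, a point or a joint stands for the part that bears it (a point fixed in the world has none). Each returns a list of dicts, best first, with "p" (0 to 1); they miss things now and then, are a little off and sometimes report something else, mostly with a low value. They report only what shows in the picture. A call takes as long as a camera call.
- nets.outline_of(camera, name): "region" (400x640 bool, what is visible of it) and "bbox" ([left, top, width, height] in pixels, round what is visible of it).
The state is a dict: "t": time; "q": joint angles; "dq": joint speeds; "joint_efforts": joint torques, N m; "eef_pos": TCP position; "eef_rot": TCP orientation; "force": force on the tool from outside, world axes, zero at the start; "wrist_torque": the same for the moment, N m; "gripper_width": finger opening in mm.
Only numpy, scipy, OpenCV 4.12 (cv2) and the standard library are available. Lean on these libraries where they do the work, as an engineer would, in place of code of your own. Each camera call takes 0.05 s, during which the arm holds its last target. There are 200 camera calls.

## Working session

There is one attempt and no reset: what is moved stays moved. The work goes in short steps, Python scripts to look and compute and a shell command to move; the robot and the scene stay as the last step left them, time stands still between calls to the robot, and variables do not carry over. Pictures are saved under pics/ and viewed, about 8 in all and at most 12, crops included, and the job is handed in when it is done.

```bash
ls; mkdir -p pics; python3 - <<'E'
from rig import robot, optics, nets
import cv2, numpy as np
s=robot.get_state(); print(s['t'],s['eef_pos'],s['eef_rot'],s['gripper_width'],robot.tips_ahead)
for c in ['top','scene']:
    im=optics.camera(c); cv2.imwrite(f'pics/{c}0.png',im[:,:,::-1])
    p=optics.camera_params(c); print(c,{k:np.round(v,4).tolist() for k,v in p.items()})
    for n in ['carton','tape_roll','cutter','jig','clamp_left','clamp_right']:
        r=nets.outline_of(c,n); print(n,[(round(d['p'],2),d['bbox']) for d in r[:3]])
E
```

```text
pics
0.0 [ 130.94195817 -559.2372812   198.94047125] [-0.24213711  2.10154545 -2.09769994] 91.93727298458853 17.0
top {'camera_matrix': [[379.8846, 0.0, 317.9748], [0.0, 379.8846, 200.4454], [0.0, 0.0, 1.0]], 'dist_coeffs': [0.0272, 0.0, 0.0, 0.0, 0.0], 'rvec': [2.1774, -2.1461, 0.1374], 'tvec': [-1.1593, 507.9607, 1067.4383]}
carton [(0.72, [311.0, 168.3, 30.9, 45.2])]
tape_roll [(0.75, [357.8, 184.8, 23.9, 22.9])]
cutter [(0.65, [337.9, 168.2, 16.5, 43.8]), (0.64, [383.6, 162.5, 31.3, 8.2])]
jig [(0.56, [291.9, 144.1, 123.0, 85.9]), (0.36, [356.5, 182.4, 23.0, 23.5])]
clamp_left [(0.66, [299.6, 141.0, 24.5, 14.6])]
clamp_right [(0.57, [384.6, 161.1, 28.9, 10.9])]
scene {'camera_matrix': [[501.454, 0.0, 322.1071], [0.0, 501.454, 201.3759], [0.0, 0.0, 1.0]], 'dist_coeffs': [-0.1545, 0.0, 0.0, 0.0, 0.0], 'rvec': [1.1526, 2.2086, -1.0614], 'tvec': [263.2627, -161.7402, 1982.9739]}
carton [(0.96, [289.3, 208.5, 38.8, 30.4]), (0.23, [235.6, 179.7, 108.9, 87.6])]
tape_roll [(0.9, [271.3, 201.3, 17.3, 21.4]), (0.46, [244.4, 155.9, 49.9, 21.9])]
cutter []
jig [(0.75, [233.2, 177.6, 111.6, 90.6])]
clamp_left [(0.49, [288.7, 215.7, 23.2, 25.2])]
clamp_right [(0.69, [239.9, 177.1, 21.5, 31.5])]
```

```bash
python3 - <<'E'
import cv2
im=cv2.imread('pics/top0.png'); cv2.imwrite('pics/top0c.png',cv2.resize(im[120:250,260:440],None,fx=4.4,fy=4.4,interpolation=cv2.INTER_CUBIC))
E
```

```text
(no output)
```

View pics/top0.png

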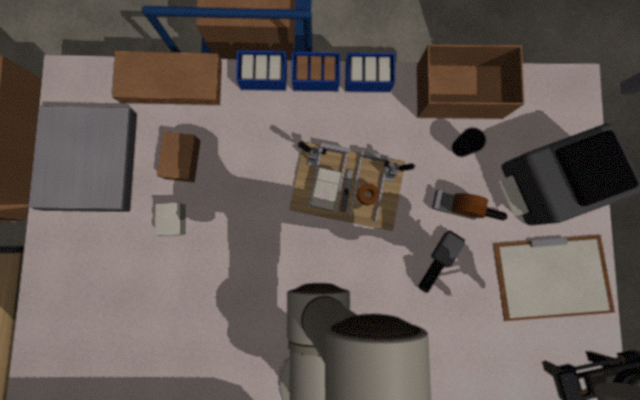

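View pics/top0c.png

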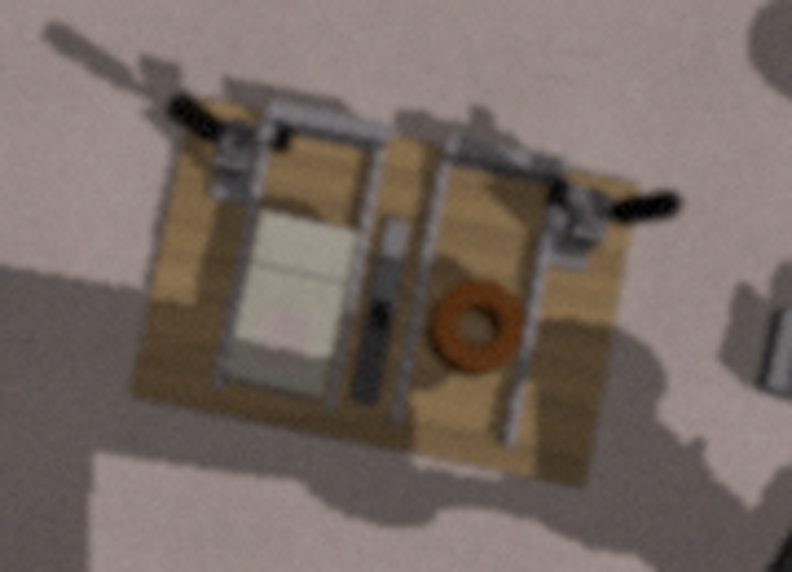

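The carton is in the left lane and the tape roll in the right. The cutter lies between them. Near plate corners in the crop are at (135,397) and (585,487), and the far right one is at (638,180). Next I fit the jig pose.

```bash
cat > h.py <<'E'
from rig import robot, optics, nets
import cv2, numpy as np
from scipy.optimize import least_squares
from scipy.spatial.transform import Rotation as R
def proj(P,p): return cv2.projectPoints(np.asarray(P,float).reshape(-1,1,3),p['rvec'],p['tvec'],p['camera_matrix'],p['dist_coeffs'])[0].reshape(-1,2)
def J2W(v,P):
    P=np.atleast_2d(np.asarray(P,float)); c,s=np.cos(v[2]),np.sin(v[2])
    return np.c_[v[0]+c*P[:,0]-s*P[:,1], v[1]+s*P[:,0]+c*P[:,1], P[:,2]]
def W2J(v,W):
    W=np.atleast_2d(np.asarray(W,float)); c,s=np.cos(v[2]),np.sin(v[2]); d=W[:,:2]-v[:2]
    return np.c_[c*d[:,0]+s*d[:,1], -s*d[:,0]+c*d[:,1], W[:,2]]
def atz(uv,p,z):
    n=cv2.undistortPoints(np.asarray(uv,float).reshape(-1,1,2),p['camera_matrix'],p['dist_coeffs']).reshape(-1,2)
    M=cv2.Rodrigues(np.asarray(p['rvec']))[0]; C=-M.T@np.ravel(p['tvec']); d=np.c_[n,np.ones(len(n))]@M
    return C+d*((z-C[2])/d[:,2])[:,None]
def fit(obs,v0):  # obs: list of (params, jigpts, pix)
    f=lambda v: np.concatenate([(proj(J2W(v,P),p)-px).ravel() for p,P,px in obs])
    return least_squares(f,v0,loss='soft_l1')
E
python3 - <<'E'
from h import *
p=optics.camera_params('top')
P=[[-135,155,12],[-135,-155,12],[75,-155,12],[-120,98,27],[-120,22,27],[-120,-22,27],[-120,-98,27]]
px=np.array([[135,397],[585,487],[638,180],[218,388],[333,405],[398,418],[510,443]])/4.4+[260,120]
r=fit([(p,P,px)],[600,0,0]); v=r.x; print(np.round(v,3),np.round(r.fun.reshape(-1,2),1).tolist())
np.save('v.npy',v)
# carton top corners z=57
c=np.array([[262,210],[357,226],[330,357],[232,343]])/4.4+[260,120]
print('carton top jig',W2J(v,atz(c,p,57)).round(0).tolist())
h=np.array([[187,105]])/4.4+[260,120]; print('handle jig',W2J(v,atz(h,p,142)).round(0))
print('start pose R',R.from_rotvec(robot.get_state()['eef_rot']).as_matrix().round(2).tolist())
for n,q in dict(carton=[-50,60,35],behind=[-150,60,60],stop=[60,60,12],hand=[30,148,142],hin=[30,90,142]).items(): print(n,J2W(v,q).round(0))
E
```

```text
[ 5.87039e+02 -8.71840e+01 -1.77000e-01] [[-1.2, -0.5], [0.8, -0.7], [0.5, -0.3], [-0.1, -0.2], [-0.4, 0.9], [-0.2, 0.8], [0.3, 0.2]]
carton top jig [[-4.0, 91.0, 57.0], [-3.0, 29.0, 57.0], [-90.0, 30.0, 57.0], [-93.0, 93.0, 57.0]]
handle jig [[ 32. 145. 142.]]
start pose R [[-0.97, 0.0, 0.23], [-0.23, -0.0, -0.97], [-0.0, -1.0, 0.0]]
carton [[548. -19.  35.]]
behind [[450.  -2.  60.]]
stop [[657. -39.  12.]]
hand [[643.  53. 142.]]
hin [[632.  -4. 142.]]
```

Carton's far edge is at jig x≈-3, so its centre is ≈-58 (about 63 mm short), in line with the brief. I'll approach behind it with the fingers shut.

```bash
python3 -m jog '[[-3.65,0,-3.9,0,0,0,0],[-3.65,0,-3.9,0,0,0,0],[-3.65,0,-3.9,0,0,0,0],[-3.65,0,-3.9,0,0,0,0],[-3.65,0,-3.9,0,0,0,0],[-3.65,0,-3.9,0,0,0,0],[-3.65,0,-3.9,0,0,0,0],[-3.65,0,-3.9,0,0,0,0],[-3.65,0,-3.9,0,0,0,0],[-3.65,0,-3.9,0,0,0,0]]' 20; python3 -m jog '[[-3.65,0,-3.9,0,0,0,0],[-3.65,0,-3.9,0,0,0,0],[0,0,0,0,7.8,0,0],[0,0,0,0,7.8,0,0],[0,0,0,0,7.8,0,0],[0,0,0,0,0,0,0]]'
cat > st.py <<'E'
from h import *
v=np.load('v.npy'); s=robot.get_state(); M=R.from_rotvec(s['eef_rot']).as_matrix(); c,sn=np.cos(v[2]),np.sin(v[2])
print('t',s['t'],'TCP jig',W2J(v,s['eef_pos']).round(1).tolist(),'axes in jig',(np.array([[c,sn,0],[-sn,c,0],[0,0,1]])@M).round(3).tolist(),'F',np.round(s['force'],1),'w',round(s['gripper_width'],1),'q',np.round(s['q'],2))
E
python3 st.py; python3 - <<'E'
from h import *
v=np.load('v.npy'); p=optics.camera_params('wrist'); im=optics.camera('wrist')
for z,P in dict(corners=[[-135,155,12],[-135,-155,12],[75,-155,12],[75,155,12]],rails=[[-120,98,27],[-120,22,27],[-120,-22,27],[-120,-98,27]],stop=[[60,95,50],[60,25,50],[60,-25,50]],handle=[[30,148,142]]).items(): print(z,proj(J2W(v,P),p).round(0).tolist())
for q in proj(J2W(v,[[-135,155,12],[-135,-155,12],[75,-155,12],[75,155,12],[-120,98,27],[-120,22,27],[60,95,50],[60,25,50],[30,148,142],[30,115,75]]),p): 
    if abs(q).max()<2000: cv2.circle(im,tuple(int(a) for a in q),3,(255,0,0),1)
cv2.imwrite('pics/w1.png',im[:,:,::-1])
for n in ['carton','handle_left_end','clamp_left']: print(n,[(round(d['p'],2),d['bbox']) for d in nets.outline_of('wrist',n)[:2]])
E
```

```text
t: 1.95
eef_pos: [398.3, -95.5, 200.3]
eef_rot: [-0.241, 2.098, -2.1]
force: [-1.1, -0.7, 0.3]
gripper_width: 0.3
t: 2.7
eef_pos: [450.9, -4.4, 200.0]
eef_rot: [-0.189, -2.129, 2.129]
force: [0.1, 0.7, -0.7]
gripper_width: 0.4
t 2.7 TCP jig [[-148.6, 57.5, 200.0]] axes in jig [[-1.0, 0.0, 0.0], [-0.0, -0.0, -1.0], [-0.0, -1.0, 0.0]] F [ 0.1  0.7 -0.7] w 0.4 q [-0.28 -0.18  1.93 -0.    1.39  1.47]
corners [[248.0, 168.0], [473.0, 169.0], [499.0, -7.0], [236.0, -9.0]]
rails [[288.0, 159.0], [346.0, 159.0], [380.0, 159.0], [438.0, 159.0]]
stop [[283.0, -9.0], [350.0, -9.0], [397.0, -9.0]]
handle [[200.0, -16.0]]
carton [(0.86, [284.7, 54.5, 58.9, 106.6])]
handle_left_end [(0.75, [200.4, 0.0, 92.2, 27.5]), (0.7, [0.4, 48.6, 41.1, 107.2])]
clamp_left []
```

View pics/w1.png

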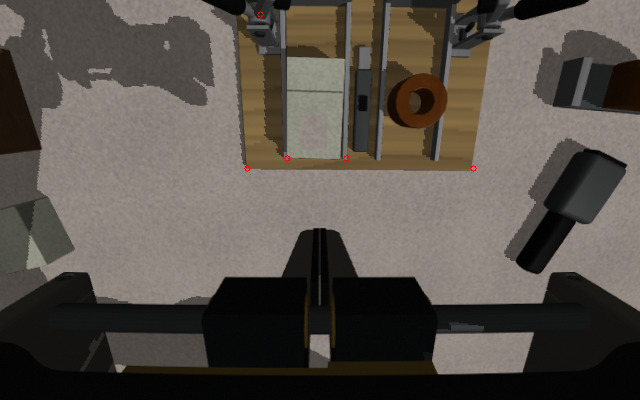

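The fitted corners land on the picture's plate corners (248,168) and (473,169), within 1 px. The carton's near edge is at row 160, between rails at columns 288 and 346. Descend behind the carton and push.

```bash
python3 -m jog '[[0,4,-0.25,0,0,0,0],[0,4,0,0,0,0,0],[0,4,0,0,0,0,0],[0,3.8,0,0,0,0,0],[0,0,0,0,0,0,0]]'; python3 -m jog '[[-1.5,0,0,0,0,0,0],[-0.7,0,0,0,0,0,0],[-0.7,0,0,0,0,0,0],[-0.7,0,0,0,0,0,0],[-0.7,0,0,0,0,0,0],[-0.7,0,0,0,0,0,0],[-0.7,0,0,0,0,0,0],[-0.7,0,0,0,0,0,0],[-0.7,0,0,0,0,0,0],[0,0,0,0,0,0,0]]'; python3 st.py
```

```text
t: 3.52
eef_pos: [448.4, -1.2, 39.4]
eef_rot: [-0.182, -2.127, 2.124]
force: [0.4, -0.3, -0.4]
gripper_width: 0.7
t: 4.78
eef_pos: [522.0, -14.8, 42.7]
eef_rot: [-0.191, -2.128, 2.129]
force: [-0.6, 0.2, 3.1]
gripper_width: 0.5
t 4.775 TCP jig [[-76.8, 59.8, 42.7]] axes in jig [[-1.0, 0.001, -0.001], [0.001, -0.0, -1.0], [-0.001, -1.0, 0.0]] F [-0.6  0.2  3.1] w 0.5 q [-0.26  0.21  1.88 -0.    1.06  1.49]
```

```bash
python3 -m jog '[[-0.4,0,0,0,0,0,0],[-0.4,0,0,0,0,0,0],[-0.3,0,0,0,0,0,0],[-0.2,0,0,0,0,0,0]]';python3 -m jog '[[-0.15,0,0,0,0,0,0],[-0.15,0,0,0,0,0,0]]';python3 -m jog '[[-0.15,0,0,0,0,0,0],[-0.1,0,0,0,0,0,0]]'; python3 st.py
```

```text
t: 5.28
eef_pos: [532.6, -16.6, 42.6]
eef_rot: [-0.186, -2.127, 2.126]
force: [-7.9, 1.7, 12.4]
gripper_width: 0.6
t: 5.52
eef_pos: [535.5, -17.1, 42.6]
eef_rot: [-0.186, -2.127, 2.126]
force: [-8.0, 0.9, 13.0]
gripper_width: 0.5
t: 5.78
eef_pos: [538.0, -17.5, 42.7]
eef_rot: [-0.186, -2.127, 2.126]
force: [-7.8, 0.9, 12.1]
gripper_width: 0.4
t 5.775 TCP jig [[-60.6, 59.9, 42.7]] axes in jig [[-1.0, -0.004, -0.001], [0.001, -0.0, -1.0], [0.004, -1.0, 0.0]] F [-7.8  0.9 12.1] w 0.4 q [-0.26  0.25  1.83 -0.    1.07  1.49]
```

An upward force of 12 N is unexpected, so I'll look before pushing further.

```bash
python3 - <<'E'
from h import *
v=np.load('v.npy'); 
a=optics.camera('wrist'); p=optics.camera_params('wrist')
print('pred home far top',proj(J2W(v,[[60,95,57],[60,25,57],[-50,92,57],[-50,28,57],[60,60,50]]),p).round(0).tolist())
b=optics.camera('scene'); q=optics.camera_params('scene')
u=proj(J2W(v,[[-135,155,12],[-135,-155,12],[75,-155,12],[75,155,12]]),q); print(u.round(0).tolist())
b=cv2.resize(b[160:280,220:360],(467,400),interpolation=cv2.INTER_CUBIC)
cv2.imwrite('pics/w2.png',np.hstack([a[:,150:480],b])[:,:,::-1])
E
```

```text
pred home far top [[255.0, 42.0], [381.0, 42.0], [270.0, 226.0], [367.0, 226.0], [318.0, 45.0]]
[[343.0, 232.0], [279.0, 191.0], [232.0, 217.0], [295.0, 265.0]]
```

View pics/w2.png

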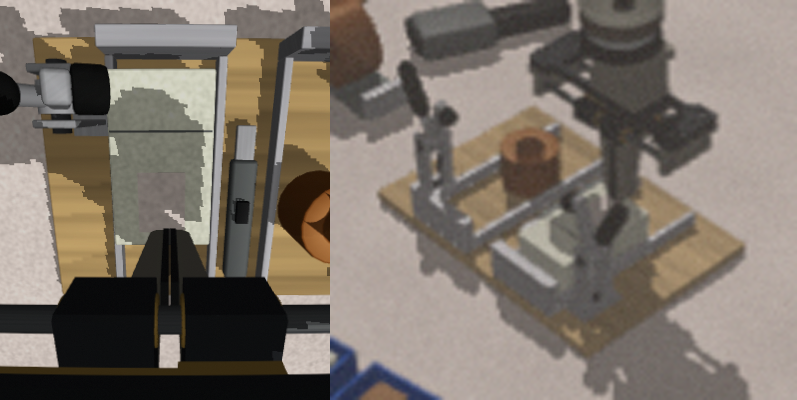

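The carton is still about 11–15 mm from the stop: the wood gap shows in rows 54–68. The finger front seems to overlap its near edge. I'll measure the carton's pose, including pitch.

```bash
python3 - <<'E'
from h import *
v=np.load('v.npy'); 
a=optics.camera('wrist'); p=optics.camera_params('wrist'); g=nets.outline_of('wrist','carton')[0]; print(g['p'],g['bbox'])
s=robot.get_state(); print(W2J(v,s['eef_pos']).round(1), s['force'].round(1) if hasattr(s['force'],'round') else s['force'])
for n,P in dict(tip=[[-60.6,60,25.7],[-50.6,60,25.7],[-50.6,60,57]],top45=[[46,92,57],[46,28,57],[-64,92,57],[-64,28,57]],floorstop=[[60,95,12],[60,25,12]],stoptop=[[60,95,50],[60,25,50]],bot=[[-64,92,12],[-64,28,12]]).items(): print(n,proj(J2W(v,P),p).round(0).tolist())
b=optics.camera('top')
c=cv2.resize(a[10:270,220:400],(415,600),interpolation=cv2.INTER_CUBIC); d=cv2.resize(b[140:235,290:350],(379,600),interpolation=cv2.INTER_CUBIC)
cv2.imwrite('pics/w3.png',np.hstack([c,d])[:,:,::-1])
E
```

```text
0.83 [256.3, 68.1, 108.5, 180.0]
[[-60.4  59.9  42.6]] [-6.5  0.4 10.3]
tip [[319.0, 224.0], [319.0, 212.0], [319.0, 227.0]]
top45 [[262.0, 69.0], [375.0, 69.0], [272.0, 245.0], [366.0, 245.0]]
floorstop [[269.0, 58.0], [368.0, 58.0]]
stoptop [[258.0, 45.0], [379.0, 45.0]]
bot [[280.0, 222.0], [357.0, 221.0]]
```

View pics/w3.png

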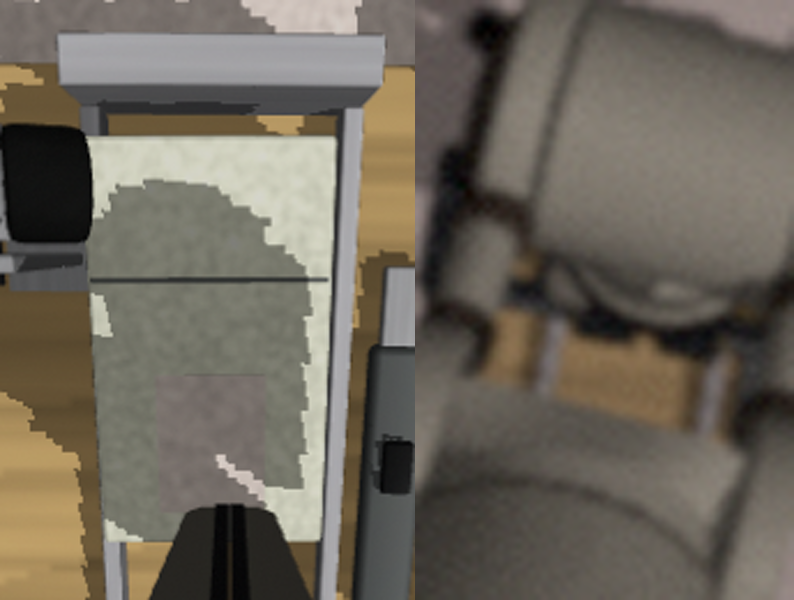

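The carton fits flat at centre x≈-9. However, the fingertip shows at its free-air place (row 229) in front of the carton top, which suggests it rides on top. I'll lift, retract, and check the real tip height with the scene camera.

```bash
python3 -m jog '[[0,-1,0,0,0,0,0],[0,-2,0,0,0,0,0],[0,-2,0,0,0,0,0],[0,0,0,0,0,0,0]]'; python3 -m jog '[[4,0,0,0,0,0,0],[4,0,0,0,0,0,0],[4,0,0,0,0,0,0],[0,2.5,0,0,0,0,0],[0,2.5,0,0,0,0,0],[0,0,0,0,0,0,0]]'; python3 st.py; python3 - <<'E'
from h import *
v=np.load('v.npy'); s=robot.get_state(); q=optics.camera_params('scene'); p=optics.camera_params('wrist'); T=W2J(v,s['eef_pos'])[0]
b=optics.camera('scene'); a=optics.camera('wrist')
sc=6; o=np.array([270,150]); c=cv2.resize(b[150:240,270:370],None,fx=sc,fy=sc,interpolation=cv2.INTER_CUBIC)
for dz,col in ((17,(255,0,0)),(0,(0,255,0)),(-14,(0,0,255))):
    u=proj(J2W(v,T-[0,0,dz]),q)[0]; cv2.drawMarker(c,tuple(int(k) for k in (u-o+.5)*sc),col,cv2.MARKER_CROSS,14,1); print(dz,u)
cv2.imwrite('pics/s4.png',c[:,:,::-1]); g=nets.outline_of('wrist','carton')[0]; print(g['p'],g['bbox'])
bb=g['bbox']; m=[[bb[0]+bb[2]/2,bb[1]],[bb[0]+bb[2]/2,bb[1]+bb[3]]]; print('carton far/near x jig',W2J(v,atz(m,p,57)).round(1).tolist())
M=cv2.Rodrigues(np.asarray(p['rvec']))[0]; print('cam jig',W2J(v,(-M.T@np.ravel(p['tvec']))),T)
E
```

```text
t: 6.52
eef_pos: [541.1, -18.3, 93.8]
eef_rot: [-0.196, -2.129, 2.131]
force: [-1.0, 0.2, -0.9]
gripper_width: 0.5
t: 7.28
eef_pos: [418.9, 4.1, 39.7]
eef_rot: [-0.185, -2.127, 2.124]
force: [0.5, 0.4, 0.3]
gripper_width: 0.4
t 7.275 TCP jig [[-181.6, 60.2, 39.7]] axes in jig [[-1.0, -0.005, -0.002], [0.002, 0.001, -1.0], [0.005, -1.0, -0.001]] F [0.5 0.4 0.3] w 0.4 q [-0.28 -0.05  2.16  0.    1.04  1.47]
17 [331.56408527 210.33504347]
0 [331.74732077 206.38964334]
-14 [331.89980579 203.10324564]
0.8 [247.9, 0.1, 121.0, 65.9]
carton far/near x jig [[-42.0, 65.4, 57.0], [-74.2, 65.8, 57.0]]
cam jig [[-101.56104929   59.72133533  224.6346828 ]] [-181.63125251   60.24109506   39.74340514]
```

View pics/s4.png

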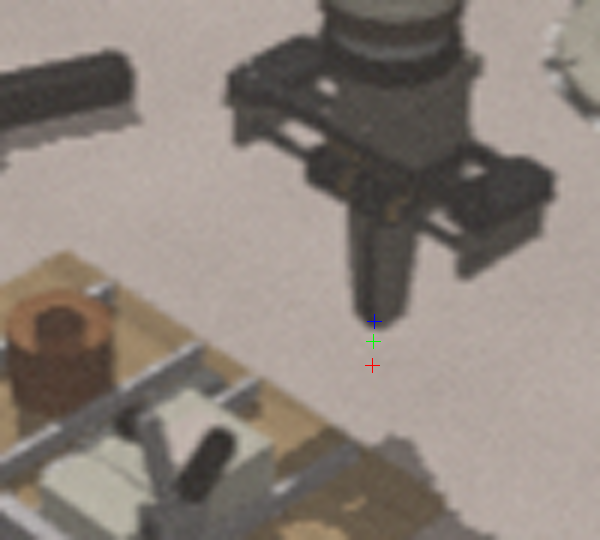

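The tip sits at about TCP z+13 mm (blue cross) rather than 17 mm below, so the fingers rode on the carton's top. The scene and wrist views agree that the tips are ~31 mm higher than stated. I'll go 30 mm lower and push on the end face.

```bash
python3 -m jog '[[0,1.5,0,0,0,0,0],[0,1.0,0,0,0,0,0],[0,0.5,0,0,0,0,0],[0,0,0,0,0,0,0]]'; python3 -m jog '[[-3,0,0,0,0,0,0],[-3,0,0,0,0,0,0],[-2,0,0,0,0,0,0],[-1.2,0,0,0,0,0,0],[0,0,0,0,0,0,0]]'; python3 -m jog '[[-0.5,0,0,0,0,0,0],[-0.5,0,0,0,0,0,0],[-0.4,0,0,0,0,0,0]]'; python3 st.py
```

```text
t: 7.92
eef_pos: [420.8, 3.6, 11.4]
eef_rot: [-0.189, -2.128, 2.127]
force: [-0.1, -0.3, -0.5]
gripper_width: 0.5
t: 8.55
eef_pos: [512.2, -13.0, 12.1]
eef_rot: [-0.191, -2.128, 2.128]
force: [-0.0, -0.2, 0.5]
gripper_width: 0.4
t: 8.93
eef_pos: [525.7, -15.4, 12.0]
eef_rot: [-0.191, -2.128, 2.128]
force: [-0.6, -0.1, -0.4]
gripper_width: 0.4
t 8.925 TCP jig [[-73.0, 59.9, 12.0]] axes in jig [[-1.0, 0.0, -0.001], [0.001, -0.0, -1.0], [-0.0, -1.0, 0.0]] F [-0.6 -0.1 -0.4] w 0.4 q [-0.26  0.27  1.88 -0.    1.    1.49]
```

```bash
python3 -m jog '[[-0.4,0,0,0,0,0,0],[-0.4,0,0,0,0,0,0]]'; python3 -m jog '[[-0.2,0,0,0,0,0,0],[-0.2,0,0,0,0,0,0]]';  python3 -m jog '[[-0.15,0,0,0,0,0,0],[0,0,0,0,0,0,0]]'; python3 st.py
```

```text
t: 9.18
eef_pos: [533.2, -16.7, 11.8]
eef_rot: [-0.189, -2.128, 2.127]
force: [-2.2, 0.5, 1.4]
gripper_width: 0.5
t: 9.43
eef_pos: [537.3, -17.5, 11.8]
eef_rot: [-0.19, -2.128, 2.128]
force: [-1.5, 1.3, 0.8]
gripper_width: 0.5
t: 9.68
eef_pos: [537.8, -17.5, 11.7]
eef_rot: [-0.187, -2.127, 2.127]
force: [-5.5, 0.6, 3.9]
gripper_width: 0.2
t 9.675 TCP jig [[-60.7, 59.9, 11.7]] axes in jig [[-1.0, -0.003, -0.001], [0.001, -0.0, -1.0], [0.003, -1.0, 0.0]] F [-5.5  0.6  3.9] w 0.2 q [-0.26  0.3   1.84 -0.    1.01  1.49]
```

```bash
python3 -m jog '[[-0.1,0,0,0,0,0,0],[0,0,0,0,0,0,0]]';python3 -m jog '[[-0.1,0,0,0,0,0,0],[0,0,0,0,0,0,0],[0,0,0,0,0,0,0]]'; python3 st.py; python3 - <<'E'
from h import *
v=np.load('v.npy'); a=optics.camera('wrist'); p=optics.camera_params('wrist'); g=nets.outline_of('wrist','carton')[0]; bb=g['bbox']; print(g['p'],bb)
print('far x',W2J(v,atz([[312,bb[1]]],p,57)).round(1),'stop rows',proj(J2W(v,[[60,60,50],[60,60,57],[-50,60,57]]),p).round(0).tolist())
cv2.imwrite('pics/w5.png',cv2.resize(a[:260,120:460],None,fx=2,fy=2)[:,:,::-1])
E
```

```text
t: 9.93
eef_pos: [537.8, -17.5, 11.7]
eef_rot: [-0.185, -2.126, 2.126]
force: [-9.5, 0.6, 7.7]
gripper_width: 0.5
t: 10.3
eef_pos: [537.7, -17.5, 11.5]
eef_rot: [-0.182, -2.125, 2.124]
force: [-11.3, 1.5, 10.5]
gripper_width: 0.4
t 10.3 TCP jig [[-60.8, 59.9, 11.5]] axes in jig [[-1.0, -0.007, -0.001], [0.001, -0.0, -1.0], [0.007, -1.0, 0.0]] F [-11.3   1.5  10.5] w 0.4 q [-0.26  0.3   1.84 -0.    1.01  1.49]
0.95 [236.5, 22.4, 139.9, 229.7]
far x [[60.  62.7 57. ]] stop rows [[318.0, 27.0], [318.0, 22.0], [319.0, 247.0]]
```

View pics/w5.png

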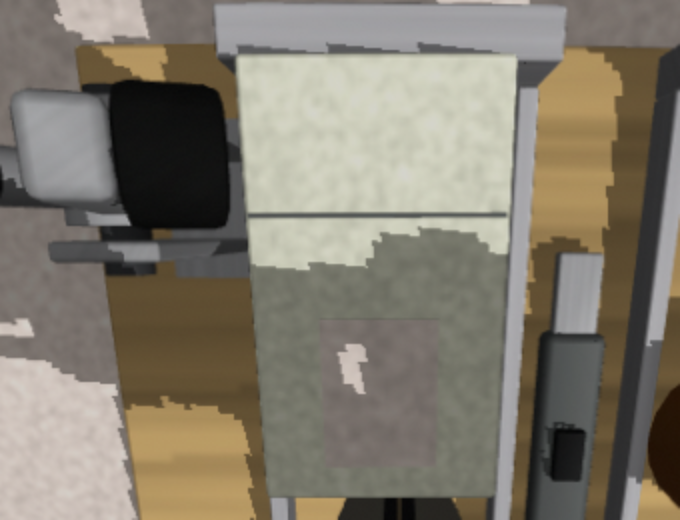

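The carton is home: its far edge is at x=60.0 mm, with no gap to the stop, and the tool stalled at 11 N. Now back off, rise, and go outside the left handle.

```bash
python3 -m jog '[[0.7,0,0,0,0,0,0],[1.5,0,0,0,0,0,0],[0,-4,0,0,0,0,0],[0,-4,0,0,0,0,0],[0,-4,0,0,0,0,0],[0,-4,0,0,0,0,0],[0,0,0,0,0,0,0]]'; python3 st.py
```

```text
t: 11.28
eef_pos: [522.4, -15.0, 176.2]
eef_rot: [-0.201, -2.131, 2.134]
force: [0.1, -0.1, -0.6]
gripper_width: 0.8
t 11.275 TCP jig [[-76.3, 59.6, 176.2]] axes in jig [[-1.0, 0.01, -0.001], [0.001, -0.001, -1.0], [-0.01, -1.0, 0.001]] F [ 0.1 -0.1 -0.6] w 0.8 q [-0.26  0.03  1.78  0.    1.32  1.49]
```

```bash
python3 -m jog '[[0,0,-4.2,0,0,0,0],[0,0,-4.2,0,0,0,0],[0,0,-4.2,0,0,0,0],[-3.5,0,0,0,0,0,0],[-3.5,0,0,0,0,0,0],[-3.6,0,0,0,0,0,0],[0,0,0,0,0,0,0]]'; python3 st.py; python3 - <<'E'
from h import *
v=np.load('v.npy'); a=optics.camera('wrist'); p=optics.camera_params('wrist'); b=optics.camera('scene'); q=optics.camera_params('scene')
P=[[30,148,142],[30,115,75]]
print(proj(J2W(v,P),p).round(0).tolist(),proj(J2W(v,P),q).round(0).tolist())
T=W2J(v,robot.get_state()['eef_pos'])[0]; print('tip scene',proj(J2W(v,T+[0,0,13.5]),q))
for c in ['wrist','scene']: print([(round(d['p'],2),d['bbox']) for d in nets.outline_of(c,'handle_left_end')[:2]])
cv2.imwrite('pics/s6.png',np.hstack([cv2.resize(b[150:250,260:340],(480,600),interpolation=cv2.INTER_CUBIC),cv2.resize(a,(320,200)).repeat(1,0) if 0 else np.vstack([cv2.resize(a,(320,200)),np.zeros((400,320,3),np.uint8)])])[:,:,::-1])
E
```

```text
t: 12.15
eef_pos: [646.8, 90.3, 169.7]
eef_rot: [-0.19, -2.127, 2.127]
force: [-0.1, -0.2, -0.8]
gripper_width: 0.7
t 12.15 TCP jig [[27.5, 185.2, 169.7]] axes in jig [[-1.0, -0.001, -0.002], [0.002, -0.0, -1.0], [0.001, -1.0, 0.0]] F [-0.1 -0.2 -0.8] w 0.7 q [-0.05  0.38  1.39 -0.    1.37  1.7 ]
[[365.0, 214.0], [386.0, 193.0]] [[305.0, 224.0], [297.0, 236.0]]
tip scene [[315.1759372  218.15030845]]
[(0.97, [349.0, 186.1, 87.5, 43.8]), (0.59, [8.0, 190.4, 129.8, 105.8])]
[(0.52, [290.5, 221.3, 16.1, 16.4])]
```

View pics/s6.png

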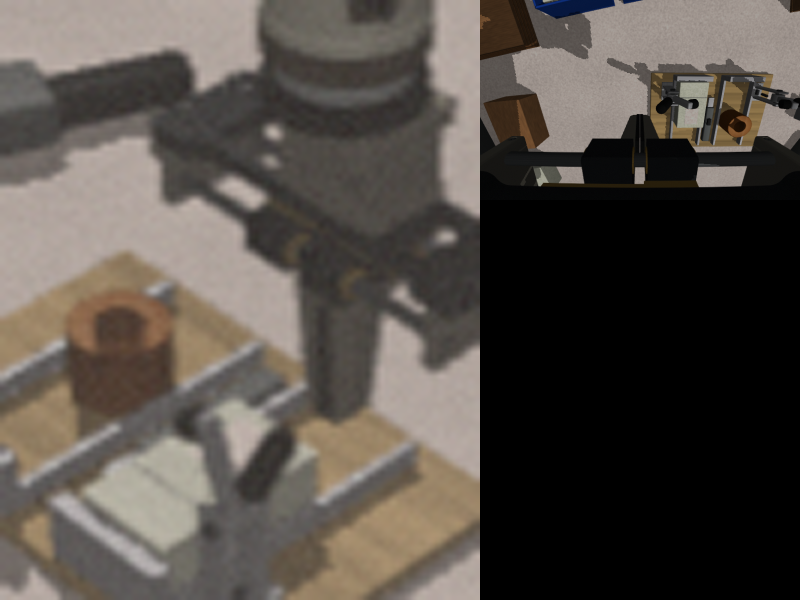

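The tip in the scene view is at (316,220) against a predicted (315,218), and the handle end at (306,223) against (305,224). Lower, then push inward.

```bash
python3 -m jog '[[-0.25,2.2,0,0,0,0,0],[0,2.2,0,0,0,0,0],[0,2.1,0,0,0,0,0],[0,0,0,0,0,0,0]]'; python3 -m jog '[[0,0,0.7,0,0,0,0],[0,0,0.7,0,0,0,0],[0,0,0.7,0,0,0,0],[0,0,0.7,0,0,0,0]]'; python3 -m jog '[[0,0,0.7,0,0,0,0],[0,0,0.7,0,0,0,0]]';  python3 st.py
```

```text
t: 12.85
eef_pos: [646.1, 90.7, 103.7]
eef_rot: [-0.184, -2.125, 2.126]
force: [-0.1, 0.5, 1.0]
gripper_width: 0.5
t: 13.35
eef_pos: [644.7, 63.0, 109.0]
eef_rot: [-0.195, -2.131, 2.129]
force: [0.5, 1.8, 1.9]
gripper_width: 0.6
t: 13.6
eef_pos: [640.4, 48.2, 106.5]
eef_rot: [-0.19, -2.127, 2.128]
force: [0.8, 0.6, -0.0]
gripper_width: 0.2
t 13.6 TCP jig [[28.7, 142.7, 106.5]] axes in jig [[-1.0, -0.001, -0.002], [0.002, -0.001, -1.0], [0.001, -1.0, 0.001]] F [ 0.8  0.6 -0. ] w 0.2 q [-0.11  0.41  1.48 -0.    1.25  1.64]
```

```bash
python3 -m jog '[[0,0,0.7,0,0,0,0],[0,0,0.7,0,0,0,0]]'; python3 -m jog '[[0,0,0.5,0,0,0,0],[0,0,0.5,0,0,0,0]]'; python3 -m jog '[[0,0,0,0,0,0,0],[0,0,0,0,0,0,0]]'; python3 st.py; python3 - <<'E'
from h import *
v=np.load('v.npy'); a=optics.camera('wrist'); b=optics.camera('scene')
cv2.imwrite('pics/s7.png',np.hstack([cv2.resize(b[170:260,260:340],(420,472),interpolation=cv2.INTER_CUBIC),cv2.resize(a[64:300,240:430],(380,472))])[:,:,::-1])
E
```

```text
t: 13.85
eef_pos: [637.9, 34.6, 106.4]
eef_rot: [-0.19, -2.127, 2.128]
force: [-0.0, -0.9, 0.5]
gripper_width: 0.3
t: 14.1
eef_pos: [636.5, 25.2, 106.8]
eef_rot: [-0.19, -2.128, 2.128]
force: [-0.3, -0.3, -0.3]
gripper_width: 0.7
t: 14.35
eef_pos: [636.6, 25.7, 106.9]
eef_rot: [-0.19, -2.128, 2.128]
force: [-0.5, -1.0, -0.9]
gripper_width: 0.3
t 14.35 TCP jig [[28.9, 119.9, 106.9]] axes in jig [[-1.0, 0.0, -0.001], [0.001, 0.0, -1.0], [-0.0, -1.0, -0.0]] F [-0.5 -1.  -0.9] w 0.3 q [-0.15  0.4   1.5   0.    1.25  1.6 ]
```

View pics/s7.png

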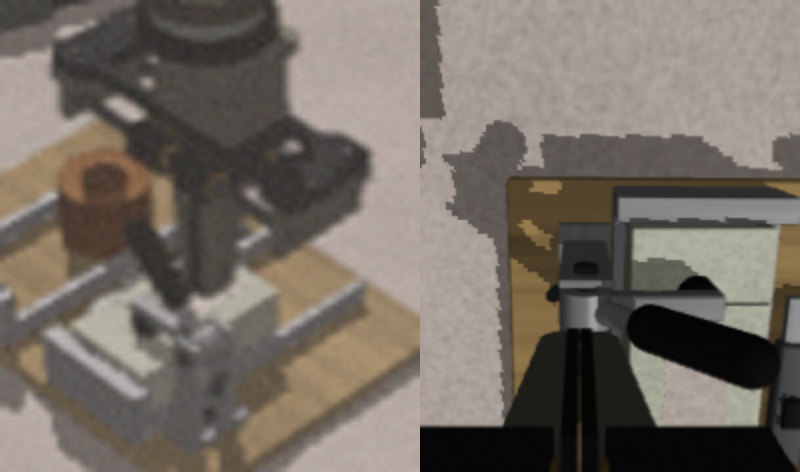

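The clamp snapped: the handle leans inward over the lane, and the arm lies down with its pad on the carton. Retreat outward, then up and away.

```bash
python3 -m jog '[[0,0,-3,0,0,0,0],[0,0,-3,0,0,0,0],[0,-4,0,0,0,0,0],[0,-4,0,0,0,0,0],[0,-4,0,0,0,0,0],[4,0,0,0,0,0,0],[4,0,0,0,0,0,0],[4,0,0,0,0,0,0],[4,0,0,0,0,0,0],[0,0,0,0,0,0,0]]'; python3 st.py; python3 - <<'E'
from h import *
v=np.load('v.npy'); a=optics.camera('wrist'); p=optics.camera_params('wrist'); b=optics.camera('scene')
g=nets.outline_of('wrist','carton')[0]; print(g['p'],g['bbox'],'home pred',proj(J2W(v,[[60,60,57],[-50,60,57]]),p).round(0).tolist())
cv2.imwrite('pics/s8.png',np.hstack([cv2.resize(b[170:270,225:345],(420,350),interpolation=cv2.INTER_CUBIC),cv2.resize(a[:350,270:640],(370,350))])[:,:,::-1])
for n in ['tape_roll','cutter']:
    d=nets.outline_of('scene',n); print(n,[(round(k['p'],2),k['bbox']) for k in d[:1]])
E
```

```text
t: 15.7
eef_pos: [488.0, 113.8, 226.8]
eef_rot: [-0.189, -2.129, 2.128]
force: [-0.5, -0.6, 0.1]
gripper_width: 0.6
t 15.7 TCP jig [[-132.9, 180.4, 226.8]] axes in jig [[-1.0, -0.0, -0.0], [0.0, 0.0, -1.0], [0.0, -1.0, -0.0]] F [-0.5 -0.6  0.1] w 0.6 q [-0.01 -0.05  1.76  0.    1.43  1.74]
0.81 [377.5, 16.5, 68.4, 105.0] home pred [[424.0, 17.0], [416.0, 117.0]]
tape_roll [(0.67, [271.2, 198.3, 20.3, 22.5])]
cutter [(0.62, [296.2, 209.9, 10.3, 6.0])]
```

View pics/s8.png

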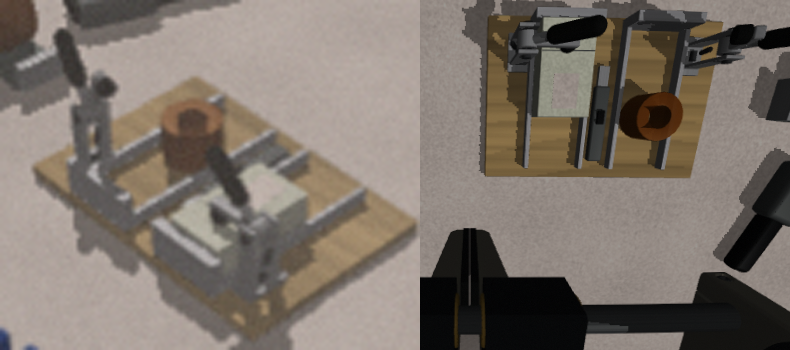

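The carton is still home against the stop (far edge at row 16.5, predicted 17). The left clamp is shut on it and the right clamp is open with its handle leaning outward. The tape roll and cutter haven't moved, and the robot is clear, so I'm handing in.

```bash
python3 -c "
from rig import robot
print(robot.hand_in())"
```

```text
the job is handed in; nothing more can be done
None
```

I pushed the white carton home in the left lane, pushed the left clamp's handle over its centre so it snapped shut, then backed the robot clear and handed in at about 16 s.

**Last checks**
- **Carton:** its far edge was at jig x = 60.0 mm, against the stop. The push ended in a stall at about 11 N. After the clamp shut, the far edge was still within 1 px of its home position.
- **Left clamp:** the pictures show it shut on the carton, with the handle leaning inward. I judged this by eye and could not measure the joint angle or the pad force.
- **Other things:** the right clamp was still open, and the tape roll and cutter looked unmoved. I did not re-measure the boxes, tape gun, scanner or cup, but the arm never touched them.

**What disagreed:** the fingertips were about 31 mm higher than `robot.tips_ahead` implied. On the first push the fingers rode on the carton's top and dragged it about 49 mm by friction, pressing down with about 12 N. The carton stayed flat and was not lifted. The force reading and the camera views showed the problem, so I lowered the tool 30 mm and finished the push on the end face.

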